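# Set up the folding tap stand and hold its frame upright

## Robot

A 6-joint arm with a two-finger parallel gripper is mounted at the origin on the work surface. World frame = base frame: x ahead of the robot, y to its left, z up, the work surface at z = 0. Lengths are in mm, angles in rad, forces in N, time in s.
With the tool pointing down it reaches from about 275 to 1000 mm from the base axis. Payload 8.4 kg.
Tool frame: the origin (TCP) lies at the centre of the arm's flange, where the gripper is bolted on; the fingertips stand r.tip_extent ahead of it and the grasp point (between the pads) lies 155 mm ahead of it (r.tip_extent is the distance from the TCP to the fingertips, in mm); z points along the fingers, y is the direction in which the jaws open and shut (so a half turn about z gives the same grasp; the last joint's range is limited). The gripper opens to 85 mm and grips with 20 to 120 N. Pads are 22 mm wide; open, the fingers measure 114 mm over their backs; the gripper's body (76 mm by 85 mm) begins 54 mm behind the grasp point. The pads swing forward as they close: fully open they stand 13 mm farther back than shut.
Start: joints at [1.315, 0.353, 1.633, -0, 1.155, -0.002], TCP at [156.926, 604.982, 404.681] pointing down, gripper open.
Joint ranges: [-2.63, 2.63], [-0.92, 2.1], [0.06, 2.66], [-1.3, 4.44], [0, 2.69], [-3.02, 3.02]. Speed limits (rad/s): [2.22, 2.22, 2.79, 3.14, 3.14, 3.14].

## Interface

Orientations are given as [roll, pitch, yaw] about the fixed x, y, z axes, in that order (R = Rz(yaw) Ry(pitch) Rx(roll)).
In Python, from rig import sense, grab_frame, job, r gives the robot as it stands. The module is installed in compiled form; this text tells all that it offers.
- The arm moves only by the shell command python3 -m creep 'ROWS' [FORCE]. ROWS is JSON, a list of rows, each a list of 7 numbers: the turn, a rotation vector about the tool's x, y, z in rad, then the shift along the tool's x, y, z in mm, then the closure, from 0 (fully open) to 1 (shut). In form: [[wx, wy, wz, dx, dy, dz, fingers], ...]. A call has 1 to 10 rows; each row shifts and turns the pose as measured when the row begins, along the tool's axes as they then stand; what a row does not reach is not made up. A row lasts 1/12 s, in which the tool goes at most 41.7 mm and 7.16 degrees, less where a joint would pass 70% of its speed; a pose out of reach is approached as far as the arm can. A call with a gripper value outside its range is refused whole. The fingers move at their own pace and stop on an object; FORCE is the grip in N (left out, the last holds). Time passes only in rows, so rows that do not move let the fingers close. It gives the time, the measured TCP pose, the force and the opening at its end, in the units of the state.
- sense(): the state, without advancing time (a new reading comes with each control period).
- grab_frame(name): name is "scene" or "top" or "wrist"; returns a dict with "color" (480x640x3 uint8, red, green, blue), "mtx" (3x3 intrinsics, pixels), "T" (4x4, takes a point from camera to world coordinates). Camera axes: x right, y down, z forward; pixel columns grow to the right and rows downward; lengths in mm; the calibration is good to about 2 mm. The wrist camera is an equidistant fisheye: a pixel r from the principal point sees the ray r / f radians off the axis. A picture is of the moment at which its call begins. There is no depth.
- job.sign_off(): hands the job in, once; it reports no verdict.
The state is a dict: "clock": time; "qpos": joint angles; "qvel": joint speeds; "joint_efforts": joint torques, N m; "eef_pos": TCP position; "tcp_rot": TCP orientation; "contact_force": force on the tool from outside, world axes, zero at the start; "wrist_torque": the same for the moment, N m; "opening": opening from 0.0 (shut) to 1.0 (fully open).
Only numpy, scipy, OpenCV 4.12 (cv2) and the standard library are available. Lean on these libraries where they do the work, as an engineer would, in place of code of your own. Each camera call takes 0.05 s, during which the arm holds its last target.

## Task

Ready the folding tap stand on the shop counter for fastening: draw the locking pin out of its clevis, lay it in the open notch on the base and let go of it, then flip the freed kickstand up over centre and fully down on the other side. Only when the kickstand is down, swing the leaning frame upright by its top rail and finish while still holding it upright with the gripper's fingers, because it tips over again if released. Leave the other goods on the counter where they are.

Things in the scene. Friction and masses are not known exactly. Their poses are not given: they have to be found in the camera images.
- stand: Fixed stand; origin on the counter below the middle of its hub axle. x runs along the axle (roughly away from the robot), y to the side where the kickstand is folded, z up. White base plate 12 mm thick, x -100 to +118, y -75 to +150 mm. The axle, shared by frame and kickstand, is 55 mm high, in two ears (at x -70 and +68, 44 mm wide, 78 mm high).
- clevis (a point): Middle of the bore's mouth on the outer (+x) face of the grey clevis that straddles the folded kickstand leg (stand frame: x +112, y +50, z 68 mm); axes as the stand. Cheeks at stand x 74 to 81 and 101 to 112, 36 mm wide, 84 mm high, each with a 12 x 12 mm bore along x.
- notch (a point): Where the middle of the pin's handle rests when parked (stand frame: x +18, y +115, z 47 mm); axes as the stand. The notch is a grey open-topped channel along x, x -45 to +3: floor 30 mm high, 15 mm wide, 10 mm walls with flared lips up to 60 mm high. The pin's shaft is laid in from above, parallel to the stand's x, its handle outside the channel's +x end.
- pin_grip (a point): Loose locking pin, 70 g; point: middle of its black upright handle plate, 22 mm along x, 12 mm thick along y, 44 mm tall. Its steel shaft, 10 mm square, runs 55 mm towards -x (10 to 65 mm from the point), axis 12 mm below the point. It starts through both clevis bores, over the kickstand's leg, which it keeps from rising; pulling it 50 mm along the stand's +x clears the bores.
- kick_grip (a point): Grip point on the kickstand's foot bar: a round steel bar 14 mm across, parallel to the axle, 85 mm long, sticking out to +x from the leg's end (leg at stand x 86 to 96 mm; this point at x 145). It is 110 mm from the axle: folded it lies at stand y +110, height 55 mm; down at y -108, height 32 mm.
- kick (a joint): Kickstand angle about the axle: 0 folded level to the stand's +y, about 1.57 straight up (dead centre), 3.35 fully down at its stop on the -y side, rubber foot at the counter. 220 g, nearly free: short of dead centre it falls back, past it it drops to the down side by its own weight.
- frame: Frame, 0.8 kg, with a panel and a chrome mixer tap on its -y face. Origin on the axle, x along it, z along the side tubes to the top rail (straight up when upright). It starts leaning 0.55 rad to the stand's -y, on its stop, and can go 0.2 rad past upright to +y. The tap's weight always tips it back to -y; holding it upright takes 1 to 2 N at the rail.
- rail_grip (a point): Middle of the frame's round top rail: 14 mm across, 110 mm long along the axle's direction, 220 mm from the axle, nothing for 60 mm below it. Upright it is straight above the axle, 275 mm over the counter.
- carton: Bystander: cardboard carton 100 x 70 x 60 mm; origin under its centre. Leave it alone.
- rose: Bystander: chrome shower rose 90 mm across, 55 mm high; origin under its centre. Leave it alone.
- wrench: Bystander: wrench 180 mm long lying along its x; origin under its centre. Leave it alone.
- cup: Bystander: white ceramic tumbler 72 mm across, 90 mm high; origin under its centre. Leave it alone.

How it is judged:
By the outcome, as a careful person would: the job done as asked, in the order asked, and still so for the second after the job is handed in, while the arm keeps its last pose, push and grip.
It also fails if it takes over 64 s, if anything falls off the work surface, if the arm or the gripper's body presses on something with over 40 N, if the wrist force passes 120 N, or if a joint passes its speed limit or range.

## Working session

There is one attempt and no reset: what is moved stays moved. The work goes in short steps, Python scripts to look and compute and a shell command to move; the robot and the scene stay as the last step left them, time stands still between calls to the robot, and variables do not carry over. Pictures are saved under pics/ and viewed, and the job is handed in when it is done.

```bash
mkdir -p pics
cat > h.py <<'E'
import numpy as np, cv2
from rig import sense, grab_frame, job, r
def snap(name, fn):
    f=grab_frame(name); cv2.imwrite('pics/'+fn, f['color'][:,:,::-1]); return f
def ray(f,u,v):
    K=np.array(f['mtx']);T=np.array(f['T'])
    d=np.linalg.inv(K)@[u,v,1]; return T[:3,3], T[:3,:3]@d
def onz(f,u,v,z):
    o,d=ray(f,u,v); return o+d*(z-o[2])/d[2]
def proj(f,P):
    K=np.array(f['mtx']);T=np.linalg.inv(np.array(f['T']))
    p=T[:3,:3]@np.array(P,float)+T[:3,3]; q=K@p; return q[:2]/q[2]
E
python3 - <<'E'
from h import *
import pickle
s=sense();print(s, r.tip_extent)
d={}
for n in('scene','top','wrist'):
    f=snap(n,n+'0.png'); d[n]=f; print(n,f['mtx'],np.round(f['T'],3))
pickle.dump(d,open('f0.pkl','wb'))
E
```

```text
{'clock': 0.0, 'qpos': array([ 1.31461552e+00,  3.53626901e-01,  1.63410060e+00,  3.53489186e-05,
        1.15516765e+00, -2.40057604e-03]), 'qvel': array([ 7.52554715e-05, -9.57073310e-04,  6.22885425e-05,  6.01993838e-04,
        3.44184349e-04, -2.96719923e-04]), 'joint_efforts': array([ 1.92934249e-04, -6.05245042e+01, -3.42065799e+01, -2.74845047e-05,
        9.38231475e-03, -3.86122878e-06]), 'eef_pos': array([156.85539591, 604.77191387, 403.98913531]), 'tcp_rot': array([-3.14029023e+00, -3.54474493e-05,  2.88779811e+00]), 'contact_force': array([ 0.4669157 , -0.89258647,  0.39792594]), 'wrist_torque': array([ 0.00968621, -0.02863365,  0.02490392]), 'opening': 0.9987412816326656} 173.4
scene [[470.1242573    0.         316.91546496]
 [  0.         470.1242573  245.04693843]
 [  0.           0.           1.        ]] [[ 8.320000e-01  3.860000e-01 -3.990000e-01  1.140435e+03]
 [ 5.550000e-01 -5.800000e-01  5.960000e-01 -8.089430e+02]
 [-2.000000e-03 -7.170000e-01 -6.970000e-01  1.106725e+03]
 [ 0.000000e+00  0.000000e+00  0.000000e+00  1.000000e+00]]
top [[608.10700571   0.         319.40381157]
 [  0.         608.10700571 236.44461917]
 [  0.           0.           1.        ]] [[-1.600000e-02 -9.850000e-01  1.690000e-01  2.933530e+02]
 [-1.000000e+00  1.700000e-02  4.000000e-03 -3.380000e+00]
 [-7.000000e-03 -1.690000e-01 -9.860000e-01  1.902642e+03]
 [ 0.000000e+00  0.000000e+00  0.000000e+00  1.000000e+00]]
wrist [[371.64829954   0.         322.09709383]
 [  0.         371.64829954 242.2424676 ]
 [  0.           0.           1.        ]] [[ 2.51000e-01  9.15000e-01  3.15000e-01  7.54970e+01]
 [ 9.68000e-01 -2.37000e-01 -8.30000e-02  6.25036e+02]
 [-1.00000e-03  3.25000e-01 -9.46000e-01  3.72198e+02]
 [ 0.00000e+00  0.00000e+00  0.00000e+00  1.00000e+00]]
```

View pics/scene0.png

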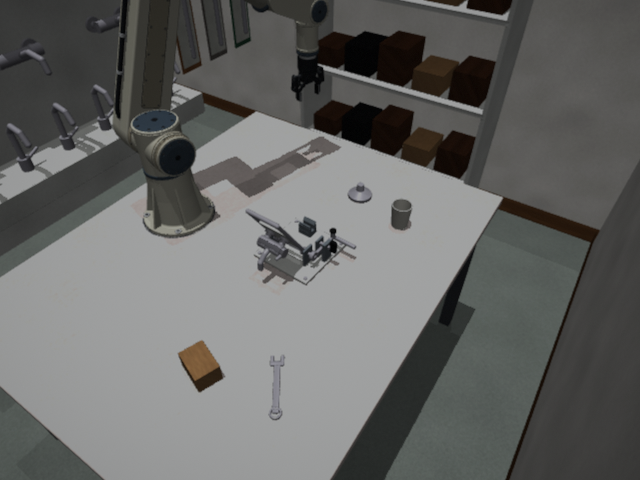

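View pics/top0.png

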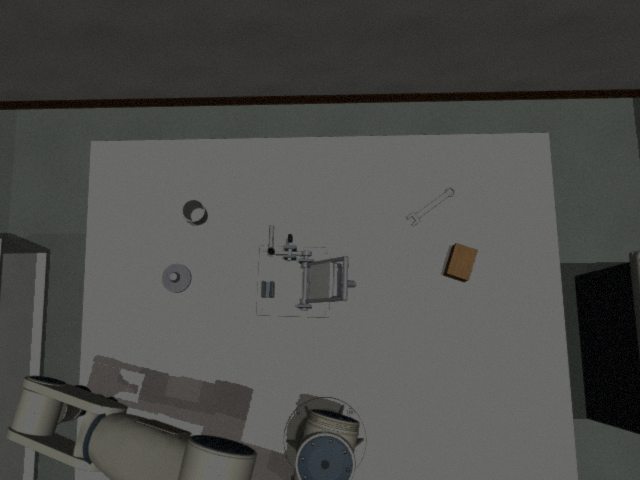

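View pics/wrist0.png

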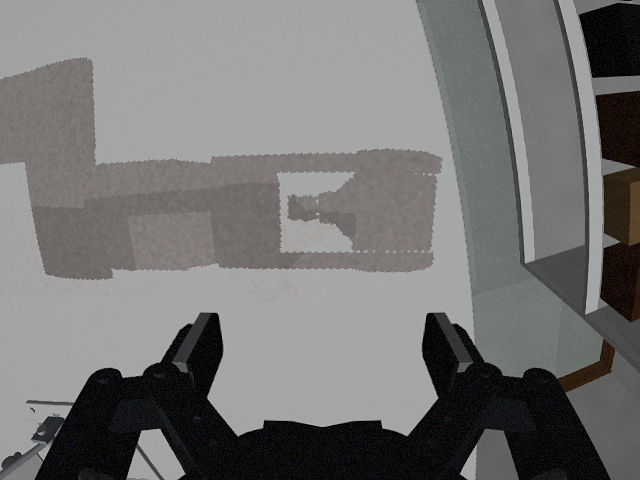

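Run:
```python
import cv2
a=cv2.imread('pics/top0.png')[215:325,245:365]; a=cv2.convertScaleAbs(a,alpha=1.3)
cv2.imwrite('pics/topc.png',cv2.resize(a,None,fx=5,fy=5,interpolation=cv2.INTER_CUBIC))
a=cv2.imread('pics/scene0.png')[195:295,235:365]
cv2.imwrite('pics/scenec.png',cv2.resize(a,None,fx=6,fy=6,interpolation=cv2.INTER_CUBIC))
```

```text
(no output)
```

View pics/topc.png

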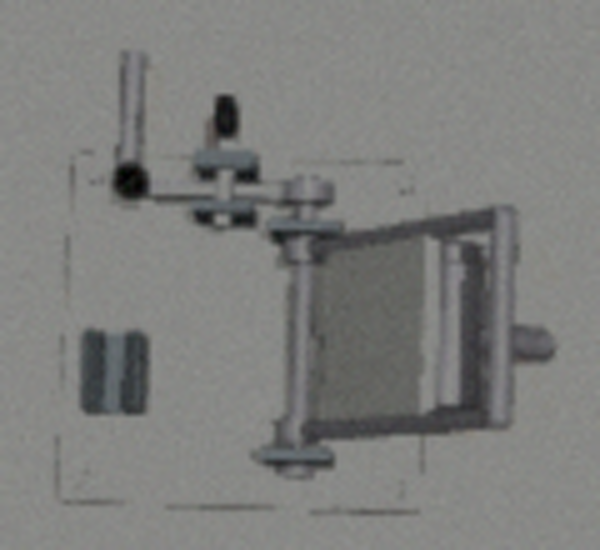

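View pics/scenec.png

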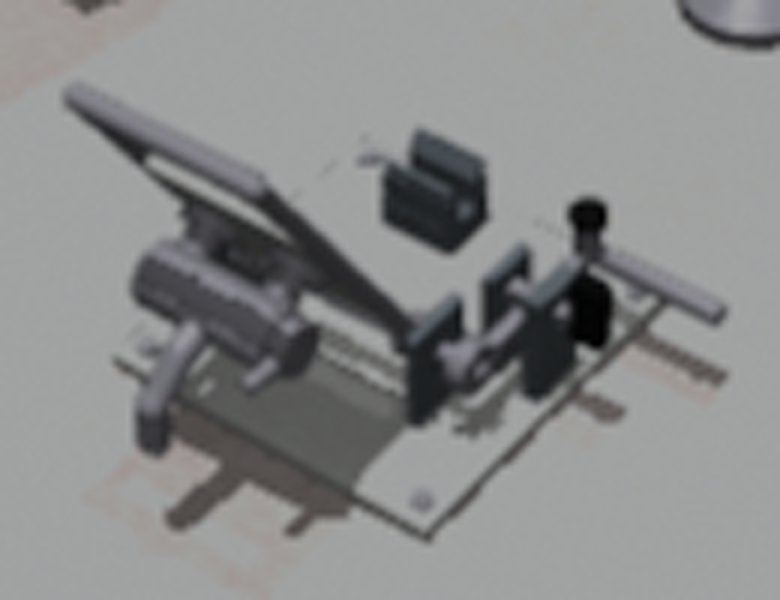

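Run:
```python
from h import *
import pickle
d=pickle.load(open('f0.pkl','rb'));t=d['top'];s=d['scene']
c=lambda x,y:(245+x/5-.4,215+y/5-.4)
cs=lambda x,y:(235+x/6-.4,195+y/6-.4)
L=[((57,500),(-100,150)),((73,152),(118,150)),((412,162),(118,-75)),((421,512),(-100,-75))]
A=np.array([onz(t,*c(*p),6)[:2] for p,_ in L]);B=np.array([q for _,q in L],float)
# add more points
def fit(A,B):
    a=A-A.mean(0);b=B-B.mean(0)
    y=np.arctan2((b[:,0]*a[:,1]-b[:,1]*a[:,0]).sum(),(b*a).sum());R=np.array([[np.cos(y),-np.sin(y)],[np.sin(y),np.cos(y)]])
    o=A.mean(0)-R@B.mean(0); return y,o,R,A-(B@R.T+o)
y,o,R,res=fit(A,B);print(y,o,res.round(1))
def W(p): return np.r_[R@np.array(p[:2])+o,p[2]]
for n,p in dict(pin=(122,50,80),pin2=(124,50,102),kick=(145,110,55),kickend=(181,110,55),notchA=(-45,115,60),notchB=(3,115,60),ear1=(-70,0,78),ear2=(68,0,78),r1=(-55,-220*np.sin(.55),55+220*np.cos(.55)),r2=(55,-220*np.sin(.55),55+220*np.cos(.55)),cl=(106,50,84),corner=(118,-75,12)).items():
    w=W(p);a=proj(t,w);b=proj(s,w);print(n,w.round(1),((a-[245,215])*5).round(),((b-[235,195])*6).round())
```

```text
-0.03401445642591447 [469.61727368  53.66960619] [[ 1.4 -1.4]
 [ 1.6 -3.8]
 [-0.9  7. ]
 [-2.1 -1.9]]
pin [593.2  99.5  80. ] [217. 130.] [588. 297.]
pin2 [595.2  99.4 102. ] [215. 121.] [592. 268.]
kick [618.3 158.7  55. ] [123.  98.] [685. 284.]
kickend [654.3 157.5  55. ] [125.  41.] [742. 311.]
notchA [428.6 170.1  60. ] [104. 406.] [408. 138.]
notchB [476.5 168.5  60. ] [106. 327.] [477. 170.]
ear1 [399.7  56.1  78. ] [292. 449.] [243. 208.]
ear2 [537.6  51.4  78. ] [297. 220.] [448. 312.]
r1 [410.7 -59.4 242.6] [494. 408.] [92. 97.]
r2 [520.7 -63.1 242.6] [496. 207.] [273. 187.]
cl [577.3 100.   84. ] [215. 155.] [563. 279.]
corner [585.  -25.3  12. ] [421. 157.] [442. 526.]
```

```bash
cat > pose.py <<'E'
from h import *
import pickle
from scipy.optimize import least_squares
d=pickle.load(open('f0.pkl','rb'));t=d['top'];s=d['scene']
S=(-220*np.sin(.55),55+220*np.cos(.55))
top=[((-70,0,78),(294,455)),((68,0,78),(307,227)),((106.5,50,84),(227,160)),((77.5,50,84),(225,208)),((-45,115,60),(116,411)),((3,115,60),(116,330)),((-55,*S),(502,425)),((55,*S),(505,208)),((181,110,55),(133,53)),((-100,150,6),(57,500)),((118,150,6),(73,152)),((-100,-75,6),(421,512)),((118,-75,6),(412,162))]
sc=[((-55,*S),(72,92)),((55,*S),(262,181)),((181,110,55),(720,312)),((118,-75,6),(428,540)),((106.5,50,84),(555,285)),((68,0,78),(437,313))]
def W(q,p):
    c,n=np.cos(q[2]),np.sin(q[2]); return np.array([q[0]+c*p[0]-n*p[1],q[1]+n*p[0]+c*p[1],p[2]])
def f(q,k=None):
    o=[]
    for p,u in top:o.append(proj(t,W(q,p))-[244.6+u[0]/5,214.6+u[1]/5])
    for p,u in sc:o.append(proj(s,W(q,p))-[234.6+u[0]/6,194.6+u[1]/6])
    return np.ravel(o)
if __name__=='__main__':
    q=least_squares(f,[470,50,-.03],loss='soft_l1').x;print(q);print(f(q).reshape(-1,2).round(1))
    for p in((122,50,80),(18,115,47),(145,110,55),(0,0,275)):print(W(q,p))
E
python3 pose.py
```

```text
[ 4.66008641e+02  5.03995575e+01 -4.76202889e-02]
[[ 0.8  0.4]
 [-0.2  0.2]
 [-0.3  0.2]
 [-0.3  0.1]
 [-1.1  0.1]
 [-0.4  0.4]
 [-0.3 -1.2]
 [ 0.   2.1]
 [ 0.6 -1.3]
 [ 0.2  0.9]
 [ 0.4  1. ]
 [ 0.   0.8]
 [ 3.8  1.1]
 [ 1.8  1. ]
 [-0.2  1.4]
 [ 2.6  1.1]
 [ 0.6 -0.3]
 [ 0.3 -0.1]
 [ 0.6  0.5]]
[590.25045276  94.53539615  80.        ]
[489.46249949 164.41234856  47.        ]
[616.0805168  153.37252551  55.        ]
[466.00864118  50.39955747 275.        ]
```

```bash
cat >> h.py <<'E'
import os,json
Q=np.array(json.load(open('q.json'))) if os.path.exists('q.json') else np.array([466.0,50.4,-.0476])
def st(w):
    c,n=np.cos(Q[2]),np.sin(Q[2]);d=np.array(w[:2])-Q[:2];return np.array([c*d[0]+n*d[1],-n*d[0]+c*d[1],w[2]])
def rep(grasp=155):
    from scipy.spatial.transform import Rotation as Ro
    s=sense();R=Ro.from_euler('xyz',s['tcp_rot']).as_matrix()
    Rs=Ro.from_euler('z',-Q[2]).as_matrix()@R
    g=s['eef_pos']+R[:,2]*grasp
    print('t',round(s['clock'],2),'grasp in stand',st(g).round(1),'toolx',Rs[:,0].round(3),'y',Rs[:,1].round(3),'z',Rs[:,2].round(3),'F',s['contact_force'].round(1),'op',round(s['opening'],3))
    return Rs,s
E
python3 -c "
from h import *
rep()
from pose import *
a=onz(t,244.6+226/5,214.6+117/5,90);print(st(a))"
python3 -m creep '[[0,0,-0.1,-38,-8,0,0.0],[0,0,-0.1,-30,-20,0,0]]'
python3 -c "
from h import *
rep()"
```

```text
t 0.15 grasp in stand [-335.2  538.9  249.1] toolx [-0.979  0.205  0.   ] y [ 0.205  0.979 -0.001] z [-0.    -0.001 -1.   ] F [0.  0.  0.8] op 0.999
[132.50760448  50.3249107   90.        ]
clock: 0.32
eef_pos: [215.3, 565.7, 403.5]
tcp_rot: [3.141, -0.002, 3.095]
contact_force: [-0.0, -0.3, 0.1]
opening: 0.998
t 0.32 grasp in stand [-275.2  502.8  248.5] toolx [-1.    -0.001  0.002] y [-0.001  1.     0.001] z [-0.002  0.001 -1.   ] F [-0.  -0.3  0.1] op 0.998
```

```bash
python3 -m creep '[[0,0,0,-27,-30,0,0.45],[0,0,0,-27,-30,0,0.45],[0,0,0,-27,-30,0,0.45],[0,0,0,-27,-30,0,0.45],[0,0,0,-27,-30,0,0.45],[0,0,0,-27,-30,0,0.45],[0,0,0,-27,-30,0,0.45],[0,0,0,-27,-30,0,0.45],[0,0,0,-27,-30,0,0.45],[0,0,0,-27,-30,0,0.45]]'
python3 -c "
from h import *
rep()"
```

```text
clock: 1.15
eef_pos: [479.3, 244.1, 401.1]
tcp_rot: [-3.142, -0.002, 3.108]
contact_force: [0.4, 1.1, -0.1]
opening: 0.547
t 1.15 grasp in stand [  3.7 194.1 246.1] toolx [-1.    -0.014  0.002] y [-0.014  1.    -0.   ] z [-0.002 -0.    -1.   ] F [ 0.4  1.1 -0.1] op 0.547
```

Remaining to above the pin: +126, −144.

```bash
python3 -m creep '[[0,0,0.007,-26,-29,0,0.45],[0,0,0.007,-26,-29,0,0.45],[0,0,0,-26,-29,0,0.45],[0,0,0,-26,-29,0,0.45],[0,0,0,-22,-27,0,0.45],[0,0,0,0,0,0,0.45]]'
python3 - <<'E'
from h import *
import pickle
R,s=rep()
d={n:snap(n,n+'1.png') for n in('scene','top','wrist')};pickle.dump(d,open('f1.pkl','wb'))
E
```

```text
clock: 1.65
eef_pos: [606.6, 81.2, 400.2]
tcp_rot: [-3.14, -0.001, 3.089]
contact_force: [0.6, 0.1, -0.0]
opening: 0.549
t 1.65 grasp in stand [138.9  37.2 245.2] toolx [-1.     0.005  0.001] y [ 0.005  1.    -0.002] z [-0.001 -0.002 -1.   ] F [ 0.6  0.1 -0. ] op 0.549
```

View pics/wrist1.png

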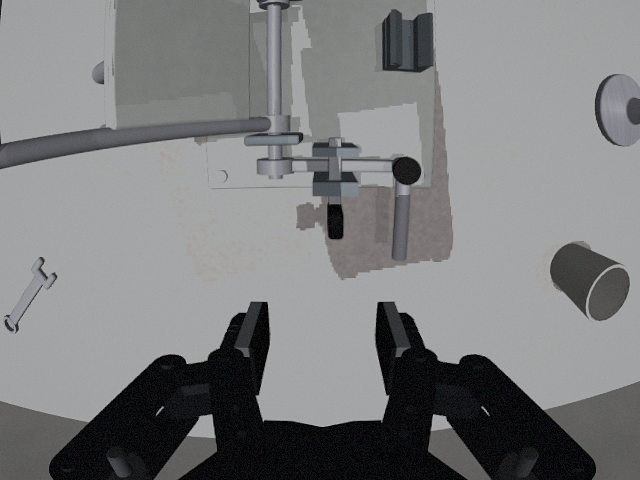

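Run:
```python
import cv2
a=cv2.imread('pics/wrist1.png')[0:270,200:460]; a=cv2.convertScaleAbs(a,alpha=1.3)
cv2.imwrite('pics/w1c.png',cv2.resize(a,None,fx=2.2,fy=2.2,interpolation=cv2.INTER_CUBIC))
a=cv2.imread('pics/wrist1.png')[120:270,290:440]; a=cv2.convertScaleAbs(a,alpha=1.3)
cv2.imwrite('pics/w1d.png',cv2.resize(a,None,fx=4,fy=4,interpolation=cv2.INTER_CUBIC))
```

```text
(no output)
```

View pics/w1c.png

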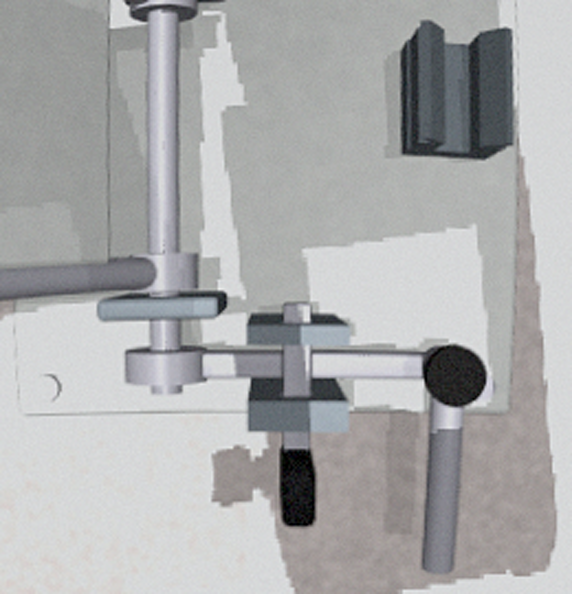

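View pics/w1d.png

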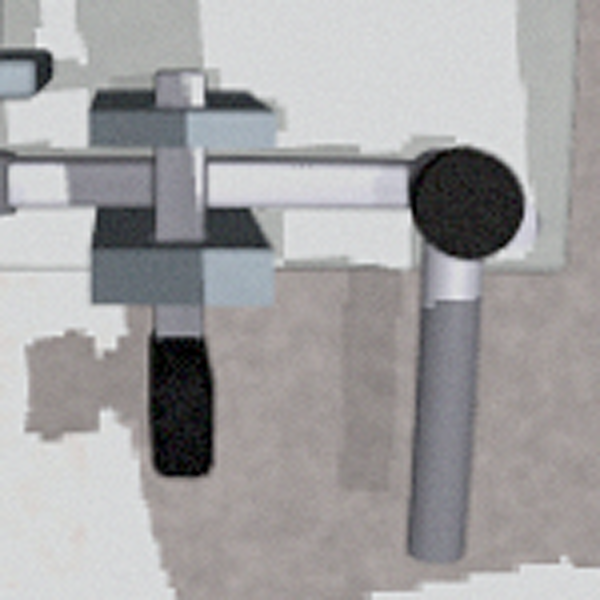

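```bash
cat >> h.py <<'E'
def wray(f,u,v):
    K=np.array(f['mtx']);T=np.array(f['T']);x=np.array([(u-K[0,2])/K[0,0],(v-K[1,2])/K[1,1]])
    th=np.hypot(*x);d=np.r_[np.sin(th)*x/th,np.cos(th)];return T[:3,3],T[:3,:3]@d
def wonz(f,u,v,z):
    o,d=wray(f,u,v);return o+d*(z-o[2])/d[2]
E
python3 - <<'E'
from h import *
import pickle
w=pickle.load(open('f1.pkl','rb'))['wrist']
dd=lambda x,y:(289.6+x/4,119.6+y/4)
cc=lambda x,y:(199.6+x/2.2,-.3+y/2.2)
L=[('outerL+',dd(92,303),(112,32,84)),('outerR+',dd(274,303),(112,68,84)),('outerR-',dd(273,250),(101,68,84)),('innerR+',dd(273,147),(81,68,84)),('innerL+',dd(92,147),(81,32,84)),
('barend',dd(437,556),(181,110,55)),('base',cc(508,410),(118,150,12)),('baseL',cc(25,413),(118,-75,12)),('ear',cc(162,307),(68,0,78)),('notchR',cc(512,28),(3,132.5,60))]
A=[];B=[]
for n,u,p in L:
    g=wonz(w,*u,p[2]);print(n,st(g).round(1),p);A.append(g[:2]);B.append(p[:2])
A=np.array(A);B=np.array(B)
i=[0,1,2,3,4,5,6,7,8]
A=A[i];B=B[i]
a=A-A.mean(0);b=B-B.mean(0);y=np.arctan2((b[:,0]*a[:,1]-b[:,1]*a[:,0]).sum(),(b*a).sum())
R=np.array([[np.cos(y),-np.sin(y)],[np.sin(y),np.cos(y)]]);o=A.mean(0)-R@B.mean(0);print(o,y,(A-(B@R.T+o)).round(1))
print('handle +x top edge',st(wonz(w,*dd(182,476),102)),st(wonz(w,*dd(152,440),102)),st(wonz(w,*dd(212,440),102)), 'rear bottom',st(wonz(w,*dd(182,337),63)))
E
```

```text
outerL+ [110.5  32.4  84. ] (112, 32, 84)
outerR+ [110.5  67.9  84. ] (112, 68, 84)
outerR- [100.   67.6  84. ] (101, 68, 84)
innerR+ [79.9 67.3 84. ] (81, 68, 84)
innerL+ [79.9 32.7 84. ] (81, 32, 84)
barend [175.1 110.   55. ] (181, 110, 55)
base [114.9 147.9  12. ] (118, 150, 12)
baseL [115.2 -71.3  12. ] (118, -75, 12)
ear [66.5  2.1 78. ] (68, 0, 78)
notchR [-45.2 132.7  60. ] (3, 132.5, 60)
[464.05997889  50.42483072] -0.04329760330487121 [[ 0.6 -0. ]
 [ 0.7 -0.5]
 [ 1.2 -0.9]
 [ 1.1 -1.1]
 [ 1.   0.4]
 [-3.5 -0.6]
 [-0.6 -2.5]
 [-1.1  3.3]
 [ 0.5  1.8]]
handle +x top edge [140.10726874  49.48203624 102.        ] [132.98833051  43.8223627  102.        ] [133.03266697  55.06377928 102.        ] rear bottom [122.16226518  50.69999769  63.        ]
```

```bash
echo '[464.8,50.4,-0.046]' > q.json
python3 -m creep '[[0,0,0,7,12,20,0.45],[0,0,0,0,0,35,0.45],[0,0,0,0,0,35,0.45],[0,0,0,0,0,0,0.45]]'
python3 - <<'E'
from h import *
R,s=rep()
snap('wrist','wrist2.png')
E
```

```text
clock: 2.13
eef_pos: [594.6, 102.9, 310.3]
tcp_rot: [3.139, 0.001, 3.095]
contact_force: [-0.9, -0.8, -0.8]
opening: 0.549
t 2.13 grasp in stand [127.4  58.8 155.3] toolx [-1.     0.001 -0.001] y [0.001 1.    0.003] z [ 0.001  0.003 -1.   ] F [-0.9 -0.8 -0.8] op 0.549
```

View pics/wrist2.png

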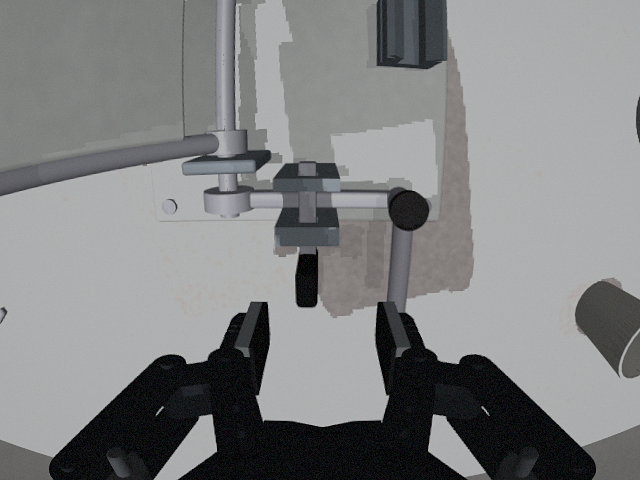

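```bash
python3 -m creep '[[0,0,0,-3,-8,5,0.5],[0,0,0,0,0,20,0.5],[0,0,0,0,0,10,0.5],[0,0,0,0,0,0,0.5],[0,0,0,0,0,0,0.5]]'
python3 - <<'E'
from h import *
R,s=rep()
f=snap('wrist','wrist3.png')
E
```

```text
clock: 2.6
eef_pos: [600.8, 96.8, 285.3]
tcp_rot: [3.137, 0.012, 3.099]
contact_force: [-0.5, -0.1, 0.3]
opening: 0.5
t 2.6 grasp in stand [135.6  53.4 130.3] toolx [-1.    -0.004 -0.012] y [-0.004  1.     0.005] z [ 0.012  0.005 -1.   ] F [-0.5 -0.1  0.3] op 0.5
```

View pics/wrist3.png

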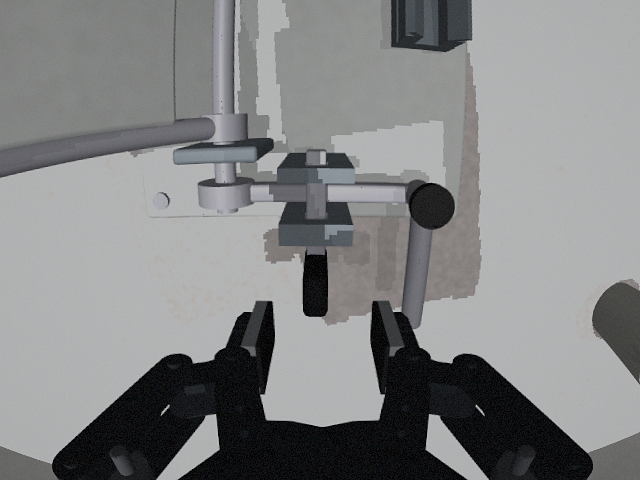

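```bash
python3 -m creep '[[0,0.012,0,3,-3.4,10,0.5],[0,0,0,0,0,12,0.5],[0,0,0,0,0,8,0.5],[0,0,0,0,0,0,0.5],[0,0,0,0,0,0,0.5]]'
python3 - <<'E'
from h import *
R,s=rep()
f=snap('wrist','wrist4.png')
E
```

```text
clock: 3.07
eef_pos: [598.6, 93.1, 255.5]
tcp_rot: [3.136, 0.004, 3.099]
contact_force: [-0.3, -1.1, 0.6]
opening: 0.499
t 3.07 grasp in stand [132.2  49.7 100.5] toolx [-1.    -0.003 -0.004] y [-0.003  1.     0.006] z [ 0.004  0.006 -1.   ] F [-0.3 -1.1  0.6] op 0.499
```

View pics/wrist4.png

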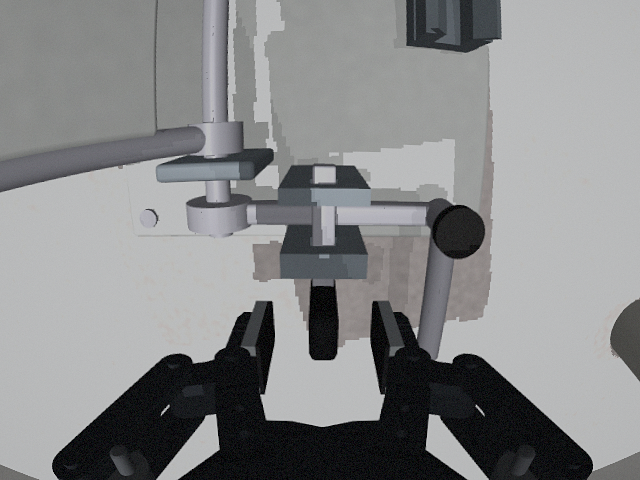

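```bash
python3 -m creep '[[0,0,0,1,0,8,0.5],[0,0,0,0,0,7,0.5],[0,0,0,0,0,1,0.5],[0,0,0,0,0,0,0.5]]'
python3 - <<'E'
from h import *
R,s=rep()
f=snap('wrist','wrist5.png')
E
```

```text
clock: 3.45
eef_pos: [597.6, 93.4, 238.0]
tcp_rot: [3.136, 0.004, 3.099]
contact_force: [-0.0, -0.1, 0.9]
opening: 0.505
t 3.45 grasp in stand [131.2  49.9  83. ] toolx [-1.    -0.003 -0.004] y [-0.003  1.     0.006] z [ 0.004  0.006 -1.   ] F [-0.  -0.1  0.9] op 0.505
```

View pics/wrist5.png

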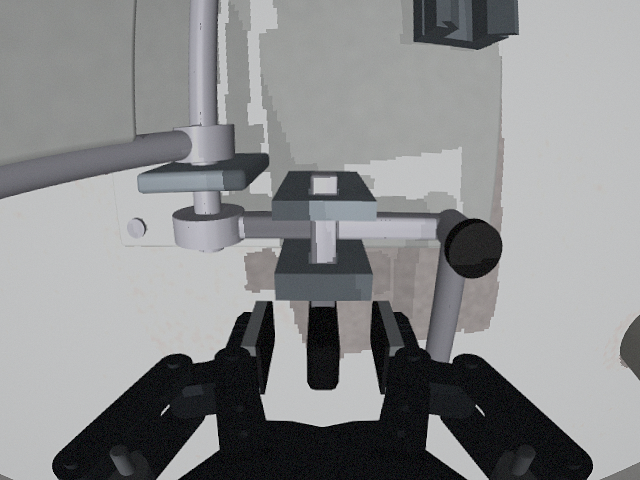

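```bash
python3 -m creep '[[0,0,0,0,0,0,0.7],[0,0,0,0,0,0,0.8],[0,0,0,0,0,0,0.9],[0,0,0,0,0,0,0.9],[0,0,0,0,0,0,0.9],[0,0,0,0,0,0,0.9]]' 60
python3 - <<'E'
from h import *
R,s=rep()
f=snap('wrist','wrist6.png')
E
```

```text
clock: 4.0
eef_pos: [597.9, 93.5, 238.9]
tcp_rot: [3.136, 0.005, 3.099]
contact_force: [-0.3, 0.3, -1.1]
opening: 0.13
t 4.0 grasp in stand [131.7  50.1  83.9] toolx [-1.    -0.003 -0.005] y [-0.004  1.     0.006] z [ 0.005  0.006 -1.   ] F [-0.3  0.3 -1.1] op 0.13
```

View pics/wrist6.png

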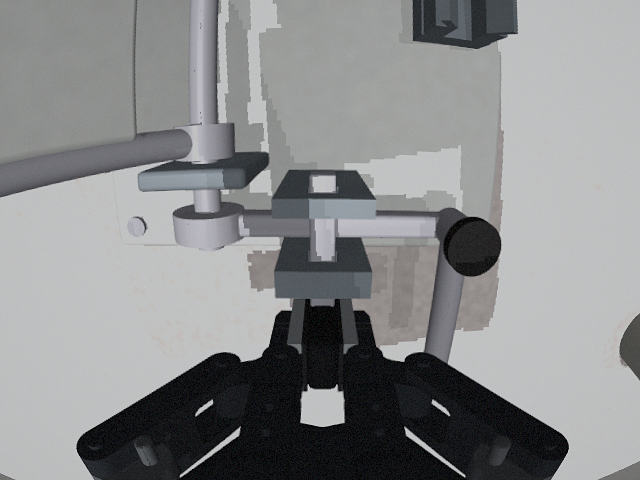

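```bash
python3 -m creep '[[0,0,0,-5,0,0,0.95],[0,0,0,-8,0,0,0.95],[0,0,0,-8,0,0,0.95],[0,0,0,-8,0,0,0.95]]'
python3 -c "
from h import *
rep()"
python3 -m creep '[[0,0,0,-10,0,0,0.95],[0,0,0,-10,0,0,0.95],[0,0,0,-10,0,0,0.95],[0,0,0,-5,0,0,0.95],[0,0,0,0,0,0,0.95]]'
python3 - <<'E'
from h import *
R,s=rep()
f=snap('wrist','wrist7.png')
E
```

```text
clock: 4.38
eef_pos: [628.2, 92.2, 239.1]
tcp_rot: [3.136, 0.004, 3.099]
contact_force: [-0.7, 0.3, -1.4]
opening: 0.136
t 4.38 grasp in stand [162.   50.2  84.1] toolx [-1.    -0.004 -0.004] y [-0.004  1.     0.006] z [ 0.004  0.006 -1.   ] F [-0.7  0.3 -1.4] op 0.136
clock: 4.8
eef_pos: [670.1, 90.2, 239.2]
tcp_rot: [3.135, 0.007, 3.099]
contact_force: [-1.0, -0.4, -0.7]
opening: 0.134
t 4.8 grasp in stand [204.4  50.2  84.2] toolx [-1.    -0.003 -0.007] y [-0.003  1.     0.006] z [ 0.007  0.006 -1.   ] F [-1.  -0.4 -0.7] op 0.134
```

View pics/wrist7.png

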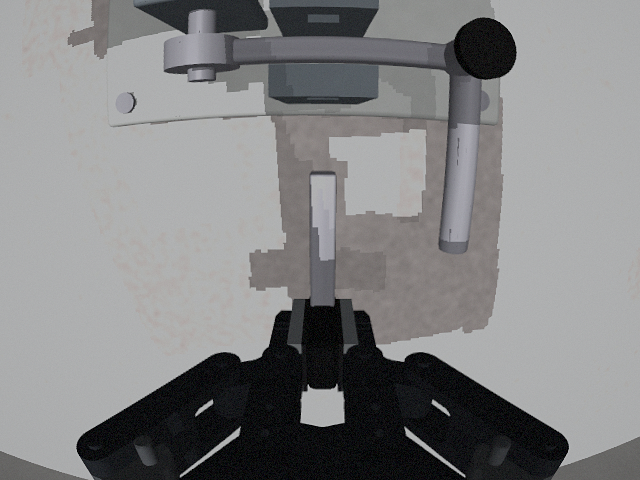

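```bash
python3 -m creep '[[0.006,0.006,-0.003,0,0,-22,0.95],[0,0,0,0,0,-25,0.95],[0,0,0,10,4,-20,0.95],[0,0,0,25,9,0,0.95],[0,0,0,28,10,0,0.95],[0,0,0,28,10,0,0.95],[0,0,0,28,10,0,0.95],[0,0,0,28,10,0,0.95],[0,0,0,20,7,0,0.95],[0,0,0,0,0,0,0.95]]'
python3 - <<'E'
from h import *
R,s=rep()
E
```

```text
clock: 5.68
eef_pos: [494.8, 157.2, 307.3]
tcp_rot: [-3.141, -0.005, 3.099]
contact_force: [-1.1, -0.1, -0.9]
opening: 0.131
t 5.68 grasp in stand [ 24.4 107.9 152.3] toolx [-1.    -0.003  0.005] y [-0.003  1.    -0.001] z [-0.005 -0.001 -1.   ] F [-1.1 -0.1 -0.9] op 0.131
```

```bash
python3 -m creep '[[0,-0.005,-0.003,5,7,10,0.95],[0,0,0,0,0,15,0.95],[0,0,0,0,0,10,0.95],[0,0,0,0,0,0,0.95],[0,0,0,0,0,0,0.95]]'
python3 - <<'E'
from h import *
R,s=rep()
import pickle
d={n:snap(n,n+'8.png') for n in('scene','top','wrist')};pickle.dump(d,open('f8.pkl','wb'))
E
```

```text
clock: 6.1
eef_pos: [488.7, 164.9, 272.5]
tcp_rot: [-3.141, 0.003, 3.105]
contact_force: [-0.5, -0.1, -0.2]
opening: 0.133
t 6.1 grasp in stand [ 19.  115.4 117.5] toolx [-1.    -0.009 -0.003] y [-0.009  1.    -0.001] z [ 0.003 -0.001 -1.   ] F [-0.5 -0.1 -0.2] op 0.133
```

View pics/wrist8.png

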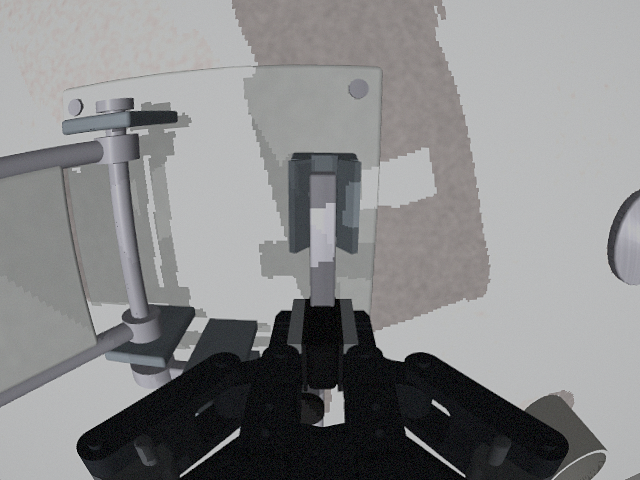

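Run:
```python
from h import *
import pickle
w=pickle.load(open('f8.pkl','rb'))['wrist']
for u in((290,155),(357,155),(289,250),(359,250)):print(u,st(wonz(w,*u,60)).round(1))
for u in((310.5,176),(337,176),(310.5,300),(335.5,300)):print(u,st(wonz(w,*u,107)).round(1))
a=cv2.imread('pics/wrist8.png')[130:320,270:390]; a=cv2.convertScaleAbs(a,alpha=1.3)
cv2.imwrite('pics/w8c.png',cv2.resize(a,None,fx=3,fy=3,interpolation=cv2.INTER_CUBIC))
```

```text
(290, 155) [-47.   98.5  60. ]
(357, 155) [-47.3 131.   60. ]
(289, 250) [ 2.1 97.3 60. ]
(359, 250) [  1.8 133.7  60. ]
(310.5, 176) [-44.1 109.9 107. ]
(337, 176) [-44.1 119.5 107. ]
(310.5, 300) [  6.2 109.9 107. ]
(335.5, 300) [  6.1 120.  107. ]
```

View pics/w8c.png

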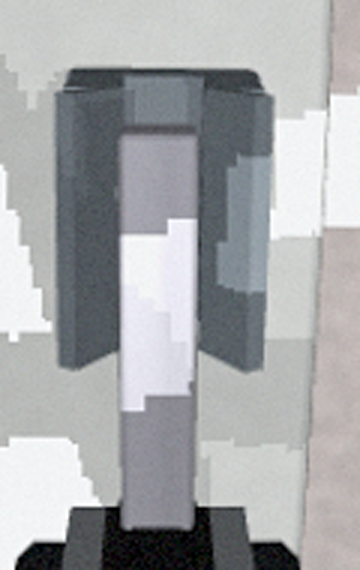

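```bash
python3 -m creep '[[0,0,0.009,-0.5,-0.4,10,0.95],[0,0,0,0,0,12,0.95],[0,0,0,0,0,12,0.95],[0,0,0,0,0,8,0.95],[0,0,0,0,0,3,0.95],[0,0,0,0,0,0,0.95]]'
python3 - <<'E'
from h import *
R,s=rep()
E
```

```text
clock: 6.75
eef_pos: [491.8, 164.0, 226.6]
tcp_rot: [3.14, 0.009, 3.091]
contact_force: [-0.4, 0.6, 0.0]
opening: 0.136
t 6.75 grasp in stand [ 23.1 115.   71.6] toolx [-1.     0.004 -0.009] y [0.004 1.    0.002] z [ 0.009  0.002 -1.   ] F [-0.4  0.6  0. ] op 0.136
```

```bash
python3 -m creep '[[0,0.009,-0.004,1.5,0,4,0.95],[0,0,0,0,0,5,0.95],[0,0,0,0,0,5,0.95],[0,0,0,0,0,2,0.95],[0,0,0,0,0,0,0.95]]'
python3 - <<'E'
from h import *
R,s=rep()
snap('wrist','wrist9.png')
E
```

```text
clock: 7.17
eef_pos: [490.8, 164.3, 209.8]
tcp_rot: [3.139, -0.0, 3.095]
contact_force: [0.1, -0.3, -0.8]
opening: 0.133
t 7.17 grasp in stand [ 20.7 115.3  54.8] toolx [-1.  0.  0.] y [0.    1.    0.002] z [-0.     0.002 -1.   ] F [ 0.1 -0.3 -0.8] op 0.133
```

View pics/wrist9.png

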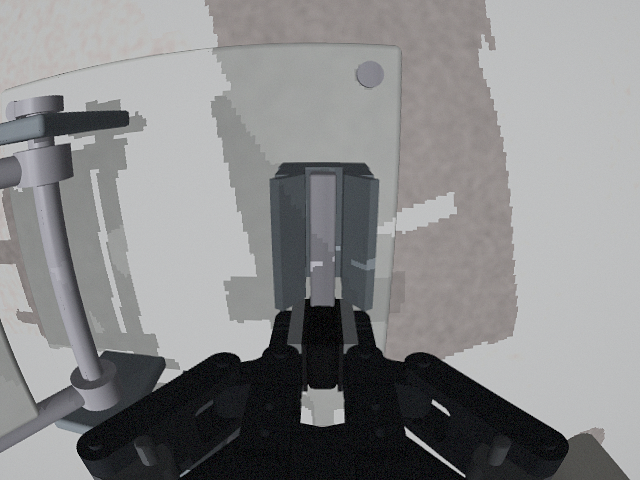

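```bash
python3 -m creep '[[0,0,0,0.5,0,1.5,0.95],[0,0,0,0,0,1.5,0.95],[0,0,0,0,0,1,0.95],[0,0,0,0,0,0,0.95]]'
python3 - <<'E'
from h import *
R,s=rep()
E
```

```text
clock: 7.55
eef_pos: [490.5, 164.4, 206.3]
tcp_rot: [3.139, 0.001, 3.095]
contact_force: [0.3, -0.0, -0.4]
opening: 0.132
t 7.55 grasp in stand [ 20.6 115.5  51.3] toolx [-1.     0.    -0.001] y [0.    1.    0.003] z [ 0.001  0.003 -1.   ] F [ 0.3 -0.  -0.4] op 0.132
```

```bash
python3 -m creep '[[0,0,0,0,0,1,0.95],[0,0,0,0,0,1,0.95],[0,0,0,0,0,0,0.95]]'
python3 - <<'E'
from h import *
R,s=rep()
E
```

```text
clock: 7.8
eef_pos: [490.7, 164.5, 206.5]
tcp_rot: [3.139, 0.001, 3.095]
contact_force: [0.0, 0.3, -0.5]
opening: 0.133
t 7.8 grasp in stand [ 20.7 115.6  51.5] toolx [-1.     0.    -0.001] y [0.    1.    0.003] z [ 0.001  0.003 -1.   ] F [ 0.   0.3 -0.5] op 0.133
```

```bash
python3 -m creep '[[0,0,0,0,0,2.5,0.95],[0,0,0,0,0,1.5,0.95]]'
python3 - <<'E'
from h import *
R,s=rep()
E
```

```text
clock: 7.97
eef_pos: [491.5, 164.6, 205.0]
tcp_rot: [3.139, 0.003, 3.096]
contact_force: [-6.8, -3.0, 26.0]
opening: 0.131
t 7.97 grasp in stand [ 21.9 115.8  50. ] toolx [-1.    -0.    -0.003] y [-0.     1.     0.003] z [ 0.003  0.003 -1.   ] F [-6.8 -3.  26. ] op 0.131
```

```bash
python3 -m creep '[[0,0,0,0,0,-1.5,0.9],[0,0,0,0,0,0,0.6],[0,0,0,0,0,0,0.5],[0,0,0,0,0,0,0.5],[0,0,0,0,0,0,0.5]]'
python3 - <<'E'
from h import *
R,s=rep()
snap('wrist','wrist10.png')
E
```

```text
clock: 8.38
eef_pos: [491.9, 164.7, 207.1]
tcp_rot: [3.138, 0.005, 3.096]
contact_force: [0.3, 0.4, -0.3]
opening: 0.498
t 8.38 grasp in stand [ 22.5 116.   52.1] toolx [-1.    -0.    -0.005] y [-0.     1.     0.004] z [ 0.005  0.004 -1.   ] F [ 0.3  0.4 -0.3] op 0.498
```

View pics/wrist10.png

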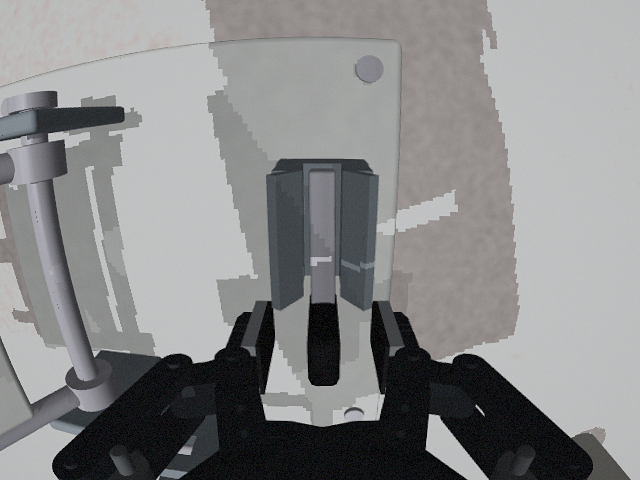

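```bash
python3 -m creep '[[0,0.005,0,0,0,-15,0.5],[0,0,0,0,0,-25,0.5],[0,0,0,0,0,-30,0.5],[0,0,0,-5,0,-25,0.5],[0,0,0,-20,0,-15,0.5],[0,0,0,-30,0,0,0.5],[0,0,0,-30,0,0,0.5],[0,0,0,-30,0,0,0.5],[0,0,0,-30,0,0,0.5],[0,0,0,-30,0,0,0.5]]'
python3 - <<'E'
from h import *
R,s=rep()
print(s['qpos'])
E
```

```text
clock: 9.27
eef_pos: [666.9, 155.9, 318.8]
tcp_rot: [3.141, -0.009, 3.098]
contact_force: [0.2, -0.3, 0.6]
opening: 0.495
t 9.27 grasp in stand [195.6 114.8 163.8] toolx [-1.    -0.003  0.009] y [-0.003  1.     0.001] z [-0.009  0.001 -1.   ] F [ 0.2 -0.3  0.6] op 0.495
[ 0.22665263  0.52870871  1.56219957  0.00379417  1.05952881 -1.30279911]
```

```bash
python3 -m creep '[[0,0.1,0,-10,0,0,0.5],[0,0.1,0,-8,0,0,0.5],[0,0.1,0,-6,0,0,0.5],[0,0.1,0,0,-2,0,0.5],[0,0,0,0,0,0,0.5],[0,0,0,0,0,0,0.5]]'
python3 - <<'E'
from h import *
R,s=rep()
import pickle
d={n:snap(n,n+'11.png') for n in('scene','wrist')};pickle.dump(d,open('f11.pkl','wb'))
E
```

```text
clock: 9.77
eef_pos: [697.6, 151.8, 313.4]
tcp_rot: [3.139, -0.422, 3.098]
contact_force: [-0.3, 1.0, 0.4]
opening: 0.5
t 9.77 grasp in stand [164.4 112.2 172. ] toolx [-0.912 -0.002  0.409] y [-0.002  1.     0.002] z [-0.409  0.001 -0.912] F [-0.3  1.   0.4] op 0.5
```

View pics/wrist11.png

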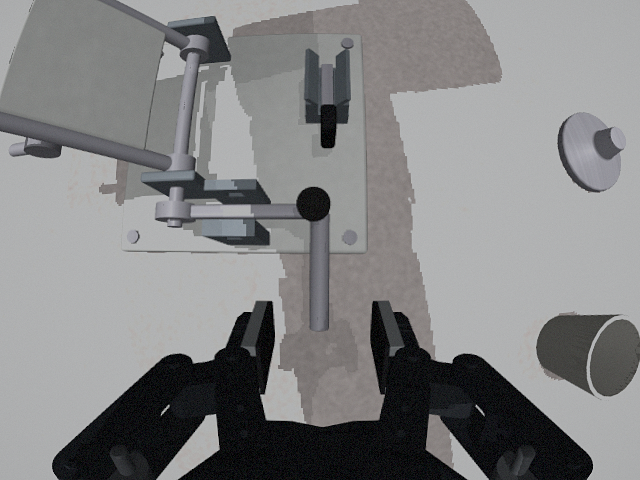

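View pics/scene11.png

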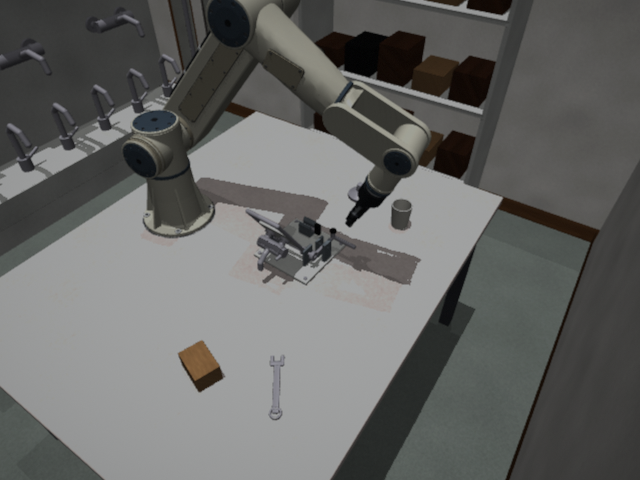

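```bash
python3 -m creep '[[0,0,0,-6,-1,16,0.5],[0,0,0,-8,-1,20,0.5],[0,0,0,-8,0,20,0.5],[0,0,0,-6,0,15,0.5],[0,0,0,0,0,0,0.5],[0,0,0,0,0,0,0.5]]'
python3 - <<'E'
from h import *
R,s=rep()
snap('wrist','wrist12.png')
g=np.array([158,110,56.])-np.array(st(s['eef_pos']+0))-R[:,2]*155
print('need tool',(R.T@g).round(1))
E
```

```text
clock: 10.37
eef_pos: [692.0, 151.6, 239.9]
tcp_rot: [3.138, -0.401, 3.101]
contact_force: [0.2, 0.1, -0.0]
opening: 0.498
t 10.37 grasp in stand [161.9 111.8  97.2] toolx [-0.921 -0.005  0.39 ] y [-0.004  1.     0.003] z [-0.39   0.001 -0.921] F [ 0.2  0.1 -0. ] op 0.498
need tool [-12.5  -1.9  39.4]
```

View pics/wrist12.png

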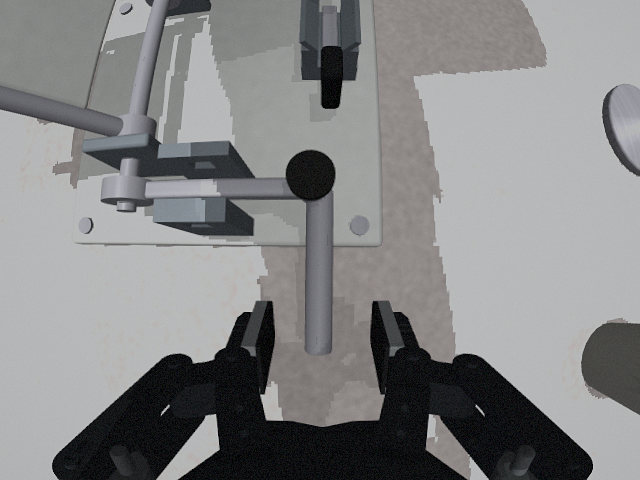

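```bash
python3 -m creep '[[0,0,0,-4,-2,12,0.5],[0,0,0,-4,0,14,0.5],[0,0,0,-3,0,10,0.5],[0,0,0,0,0,0,0.5],[0,0,0,0,0,0,0.5]]'
cat > need.py <<'E'
from h import *
import sys
def need(p):
    R,s=rep()
    g=np.array(p,float)-st(s['eef_pos'])-R[:,2]*155
    print('need tool',(R.T@g).round(1)); return R,s
if __name__=='__main__':
    need([float(a) for a in sys.argv[1:4]])
    if len(sys.argv)>4: snap('wrist',sys.argv[4])
    if len(sys.argv)>5: snap('scene',sys.argv[5])
E
python3 need.py 158 110 55 wrist13.png
```

```text
clock: 10.83
eef_pos: [688.5, 150.2, 203.0]
tcp_rot: [3.137, -0.394, 3.102]
contact_force: [-0.1, -0.0, 0.4]
opening: 0.499
t 10.83 grasp in stand [159.4 110.3  59.8] toolx [-0.923 -0.006  0.384] y [-0.005  1.     0.004] z [-0.384  0.002 -0.923] F [-0.1 -0.   0.4] op 0.499
need tool [-0.6 -0.3  5. ]
```

View pics/wrist13.png

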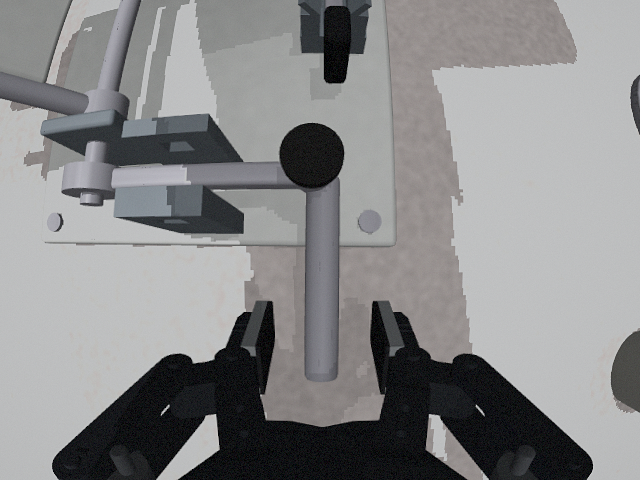

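```bash
python3 -m creep '[[0,0,0,-1,0,5,0.5],[0,0,0,0,0,2,0.6],[0,0,0,0,0,0,0.8],[0,0,0,0,0,0,0.9],[0,0,0,0,0,0,0.9],[0,0,0,0,0,0,0.9]]' 30
python3 need.py 158 110 55 wrist14.png
```

```text
clock: 11.38
eef_pos: [686.9, 150.0, 196.1]
tcp_rot: [3.138, -0.393, 3.102]
contact_force: [-0.5, -0.9, -1.7]
opening: 0.151
t 11.38 grasp in stand [157.9 109.9  52.9] toolx [-0.924 -0.006  0.383] y [-0.004  1.     0.004] z [-0.383  0.002 -0.924] F [-0.5 -0.9 -1.7] op 0.151
need tool [ 0.7  0.1 -2. ]
```

View pics/wrist14.png

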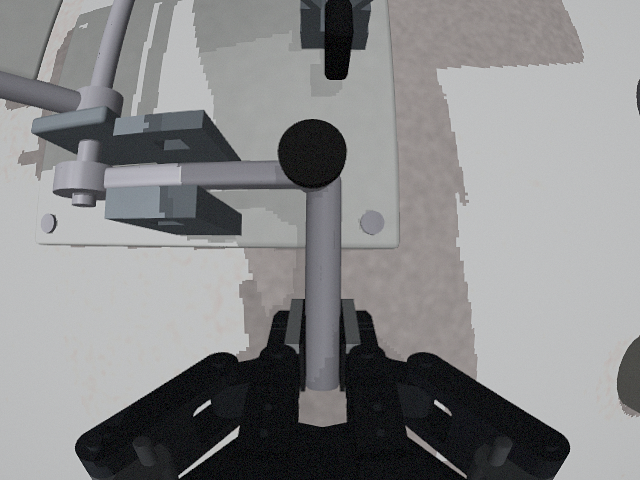

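```bash
python3 -m creep '[[0,0,0,6.3,-1,-15.2,0.9],[0,0,0,6.2,-3.7,-14.9,0.9],[0,0,0,7.7,-8,-18,0.9]]'
cat > arc.py <<'E'
from need import *
R,s=rep();g=st(s['eef_pos']+0)+R[:,2]*155
a=np.arctan2(g[2]+2-55,g[1]);print('ang',a.round(3),'rad',np.hypot(g[1],g[2]+2-55).round(1))
for k in sys.argv[1:]:
    k=float(k);p=np.array([158,110*np.cos(k),53+110*np.sin(k)]);print(k,(R.T@(p-g)).round(1));g=p
E
python3 arc.py .7 .9 1.1 1.3
```

```text
clock: 11.68
eef_pos: [686.2, 138.9, 246.0]
tcp_rot: [3.134, -0.393, 3.102]
contact_force: [2.3, 0.2, -4.8]
opening: 0.148
t 11.68 grasp in stand [157.7  99.4 102.9] toolx [-0.924 -0.006  0.383] y [-0.004  1.     0.007] z [-0.383  0.005 -0.924] F [ 2.3  0.2 -4.8] op 0.148
ang 0.465 rad 111.2
0.7 [  7.9 -15.1 -19.6]
0.9 [  6.  -15.7 -14.2]
1.1 [  4.7 -18.4 -11. ]
1.3 [  3.2 -20.4  -7.4]
```

```bash
python3 -m creep '[[0,0,0,7.5,-14,-19,0.9],[0,0,0,6,-15.7,-14.2,0.9],[0,0,0,4.7,-18.4,-11,0.9]]'
python3 arc.py 1.3 1.5 1.7 1.9 2.1
```

```text
clock: 11.93
eef_pos: [683.8, 92.5, 299.1]
tcp_rot: [3.128, -0.392, 3.106]
contact_force: [0.5, 1.1, -6.3]
opening: 0.151
t 11.93 grasp in stand [157.6  53.6 155.9] toolx [-0.924 -0.01   0.382] y [-0.006  1.     0.013] z [-0.383  0.01  -0.924] F [ 0.5  1.1 -6.3] op 0.151
ang 1.09 rad 116.0
1.3 [  1.  -24.1  -3.3]
1.5 [  1.6 -21.6  -3.7]
1.7 [ -0.  -22.    0.4]
1.9 [ -1.7 -21.5   4.4]
2.1 [ -3.3 -20.1   8.2]
```

```bash
python3 -m creep '[[0,0,0,1,-22,-1,0.9],[0,0,0,1,-21.6,-2,0.9],[0,0,0,0,-22,0.5,0.9]]'
python3 arc.py 1.9 2.1 2.3 2.5 2.7
python3 -c "
from h import *
snap('wrist','wrist15.png');snap('scene','scene15.png')"
```

```text
clock: 12.18
eef_pos: [680.2, 26.8, 313.4]
tcp_rot: [3.117, -0.387, 3.11]
contact_force: [0.4, 3.2, -16.7]
opening: 0.147
t 12.18 grasp in stand [157.7 -10.7 169.9] toolx [-0.926 -0.014  0.377] y [-0.005  1.     0.023] z [-0.378  0.019 -0.926] F [  0.4   3.2 -16.7] op 0.147
ang 1.662 rad 117.4
1.9 [ -4.8 -25.2  11.2]
2.1 [ -3.2 -20.2   8.1]
2.3 [ -4.6 -18.1  11.6]
2.5 [ -5.9 -15.2  14.7]
2.7 [ -6.9 -11.8  17.2]
```

View pics/wrist15.png

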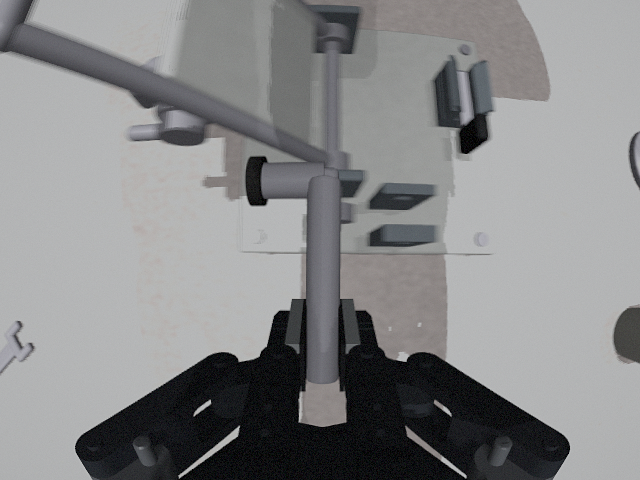

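View pics/scene15.png

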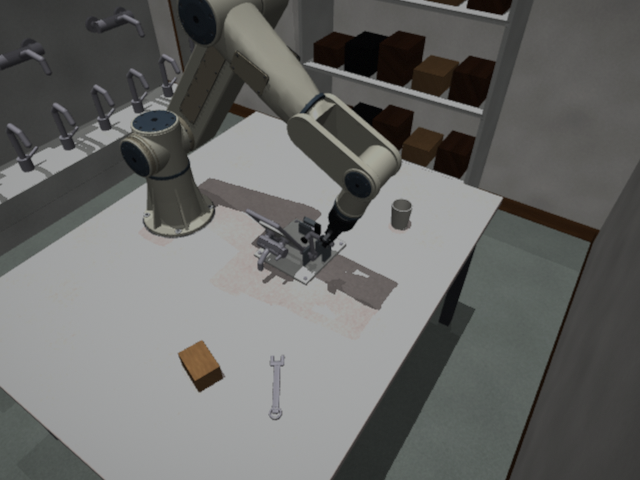

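```bash
python3 -m creep '[[0.01,0,0,-2,-22,6,0.9],[0.01,0,0,-3.2,-20,9,0.9],[0,0,0,-4.6,-18,11.6,0.9]]'
python3 arc.py 2.5 2.7 2.9 3.1 3.3
python3 -c "
from h import *
snap('scene','scene16.png')"
```

```text
clock: 12.53
eef_pos: [676.7, -35.5, 287.7]
tcp_rot: [3.136, -0.384, 3.107]
contact_force: [0.4, 12.4, -12.9]
opening: 0.146
t 12.53 grasp in stand [157.5 -75.9 144. ] toolx [-0.927 -0.011  0.375] y [-0.01   1.     0.005] z [-0.375  0.001 -0.927] F [  0.4  12.4 -12.9] op 0.146
ang 2.266 rad 118.5
2.5 [ -9.8 -12.3  23.2]
2.7 [ -6.9 -11.4  17.4]
2.9 [-7.7 -7.5 19.2]
3.1 [-8.1 -3.2 20.2]
3.3 [-8.2  1.2 20.3]
```

View pics/scene16.png

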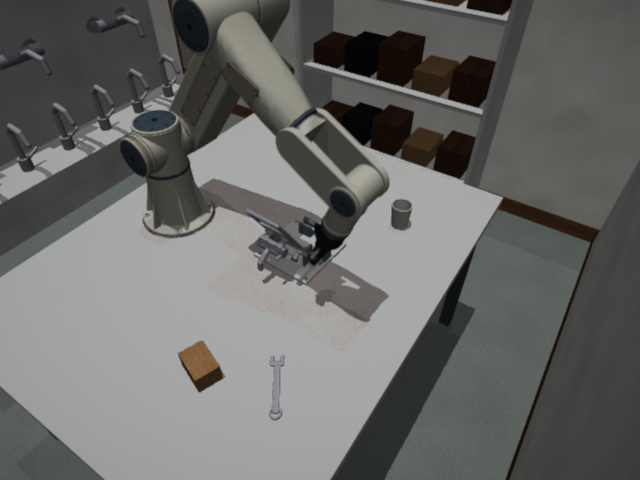

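```bash
python3 -m creep '[[0,0,0,-7,-10,19,0.9],[0,0,0,-7,-10.5,17.4,0.9],[0,0,0,-7.5,-7.5,19,0.9]]'
python3 arc.py 3.1 3.3 3.35 
python3 -c "
from h import *
snap('wrist','wrist17.png')
snap('scene','scene17.png')"
```

```text
clock: 12.83
eef_pos: [674.6, -69.0, 226.7]
tcp_rot: [3.137, -0.383, 3.103]
contact_force: [3.8, 27.3, -5.4]
opening: 0.144
t 12.83 grasp in stand [ 157.2 -109.2   82.9] toolx [-0.928 -0.007  0.373] y [-0.005  1.     0.005] z [-0.373  0.002 -0.928] F [ 3.8 27.3 -5.4] op 0.144
ang 2.875 rad 113.2
3.1 [-10.1  -0.8  23.2]
3.3 [-8.2  1.2 20.3]
3.35 [-2.  1.  5.]
```

View pics/wrist17.png

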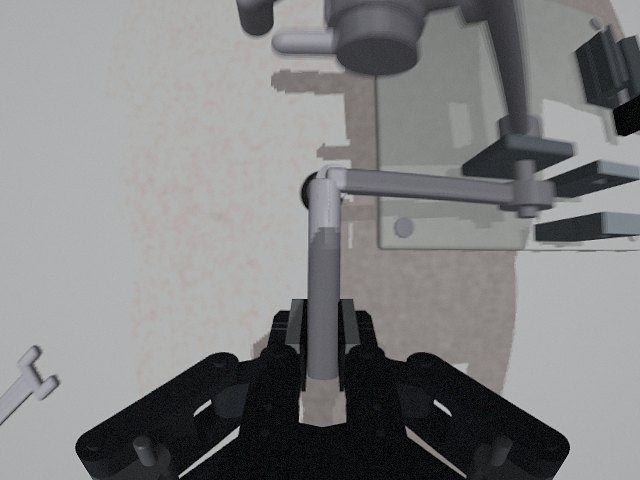

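View pics/scene17.png

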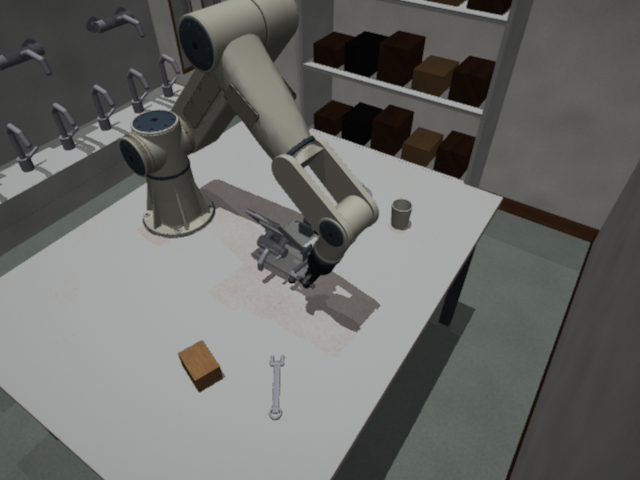

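```bash
python3 -m creep '[[0,0,0,-7,2,17,0.9],[0,0,0,-6,1.5,15,0.9]]'
python3 arc.py 3.3 3.35
```

```text
clock: 13.1
eef_pos: [674.7, -67.8, 189.7]
tcp_rot: [3.141, -0.384, 3.101]
contact_force: [2.0, 13.2, 3.0]
opening: 0.146
t 13.1 grasp in stand [ 157.1 -108.5   46. ] toolx [-0.927 -0.005  0.374] y [-0.005  1.     0.001] z [-0.374 -0.001 -0.927] F [ 2.  13.2  3. ] op 0.146
ang -3.077 rad 108.8
3.3 [-4.7 -0.1  9.3]
3.35 [-2.  1.  5.]
```

```bash
python3 -m creep '[[0,0,0,-2,1.5,5,0.9],[0,0,0,-1.5,0.5,4,0.9],[0,0,0,-1,0,3,0.9]]'
python3 arc.py 3.35
python3 -c "
from h import *
snap('wrist','wrist18.png')"
```

```text
clock: 13.35
eef_pos: [676.1, -66.8, 183.5]
tcp_rot: [-3.141, -0.387, 3.1]
contact_force: [-4.6, 4.8, 23.9]
opening: 0.147
t 13.35 grasp in stand [ 158.  -107.7   39.9] toolx [-0.926 -0.004  0.377] y [-0.005  1.    -0.001] z [-0.377 -0.002 -0.926] F [-4.6  4.8 23.9] op 0.147
ang -3.021 rad 108.5
3.35 [-3.6  0.1  9. ]
```

View pics/wrist18.png

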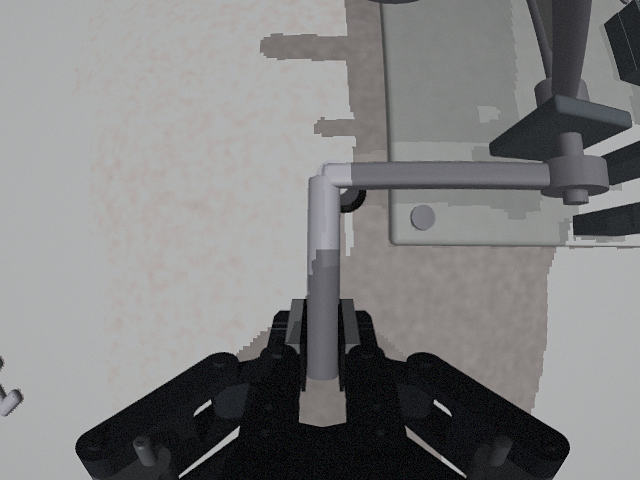

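```bash
python3 -m creep '[[0,0,0,0,0,-0.5,0.8],[0,0,0,0,0,0,0.5],[0,0,0,0,0,0,0.4],[0,0,0,0,0,0,0.4],[0,0,0,0,0,-8,0.4],[0,0,0,0,0,-25,0.4],[0,0,0,0,0,-30,0.4],[0,0,0,0,0,-30,0.4],[0,0,0,0,0,0,0.4]]'
python3 need.py 0 -115 243 wrist19.png scene19.png
```

```text
clock: 14.15
eef_pos: [711.7, -69.6, 271.5]
tcp_rot: [-3.139, -0.394, 3.1]
contact_force: [0.9, 0.2, 1.0]
opening: 0.604
t 14.15 grasp in stand [ 192.7 -109.2  128.3] toolx [-0.923 -0.005  0.384] y [-0.006  1.    -0.003] z [-0.384 -0.005 -0.923] F [0.9 0.2 1. ] op 0.604
need tool [222.   -5.  -31.9]
```

View pics/wrist19.png

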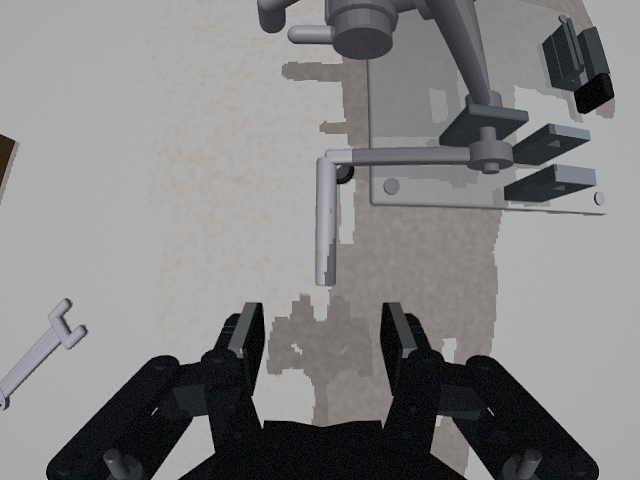

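View pics/scene19.png

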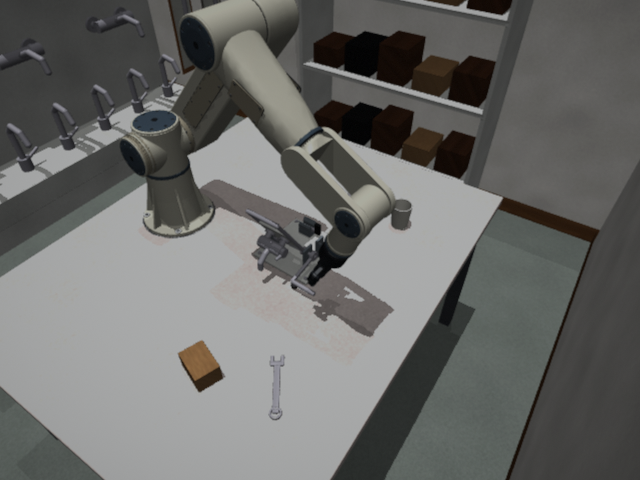

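```bash
python3 - <<'E'
from h import *
w=grab_frame('wrist')
for u in((325,283),(326,165),(326,160)):print(st(wonz(w,*u,34)).round(1))
E
python3 -m creep '[[0,-0.1,0,0,0,-35,0.4],[0,-0.1,0,0,0,-35,0.4],[0,-0.1,0,0,0,-35,0.4],[0,-0.095,0,0,0,-35,0.4],[0,0,0,0,0,-35,0.4],[0,0,0,30,0,-20,0.4],[0,0,0,40,0,0,0.4],[0,0,0,40,0,0,0.4],[0,0,0,40,0,0,0.4]]'
python3 need.py 0 -115 290
```

```text
[ 170.1 -108.3   34. ]
[  93.5 -108.    34. ]
[  90. -108.   34.]
clock: 15.05
eef_pos: [591.6, -64.3, 445.9]
tcp_rot: [-3.14, -0.01, 3.102]
contact_force: [0.2, -0.6, 1.4]
opening: 0.602
t 15.05 grasp in stand [ 130.4 -108.9  290.9] toolx [-1.    -0.006  0.01 ] y [-0.006  1.    -0.001] z [-0.01  -0.001 -1.   ] F [ 0.2 -0.6  1.4] op 0.602
need tool [130.5  -5.2   2.2]
```

```bash
python3 -m creep '[[0,-0.008,-0.006,30,-2,0,0.4],[0,0,0,35,-2,0,0.4],[0,0,0,35,-1,0,0.4],[0,0,0,25,0,0,0.4],[0,0,0,0,0,0,0.4],[0,0,0,0,0,0,0.4]]'
python3 need.py 0 -115 243 wrist20.png scene20.png
```

```text
clock: 15.55
eef_pos: [448.8, -63.8, 438.1]
tcp_rot: [-3.141, -0.02, 3.108]
contact_force: [0.4, -0.2, 0.6]
opening: 0.602
t 15.55 grasp in stand [ -13.8 -114.9  283.2] toolx [-1.    -0.012  0.02 ] y [-0.012  1.    -0.   ] z [-0.02 -0.   -1.  ] F [ 0.4 -0.2  0.6] op 0.602
need tool [-14.6  -0.3  39.9]
```

View pics/wrist20.png

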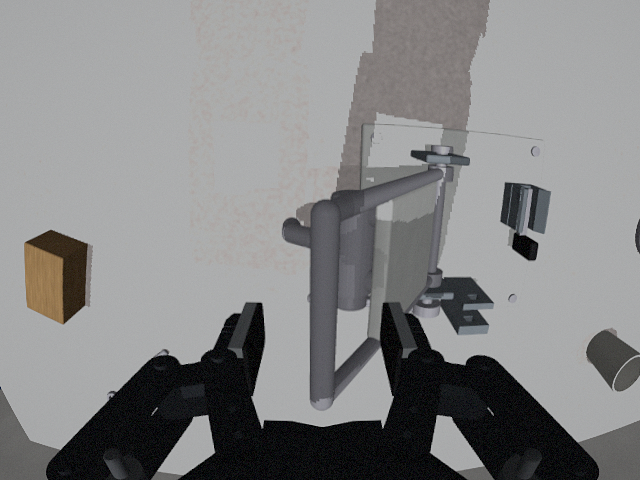

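View pics/scene20.png

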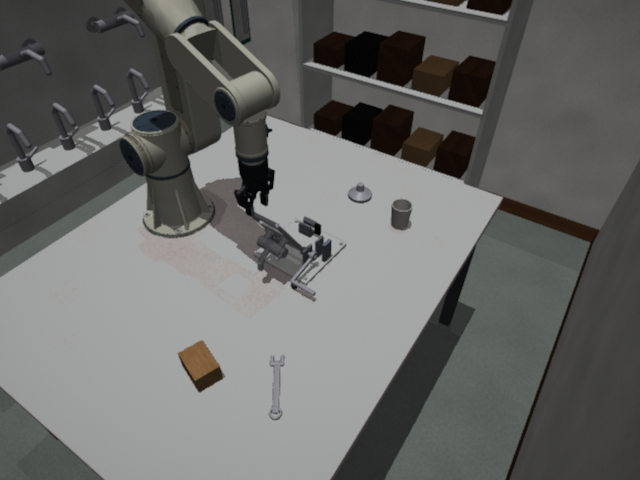

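```bash
python3 -m creep '[[0,-0.02,0.012,-9,0,8,0.4],[0,0,0,-2,0,12,0.4],[0,0,0,0,0,12,0.4],[0,0,0,0,0,7,0.4],[0,0,0,0,0,0,0.4]]'
python3 need.py 0 -115 243 wrist21.png
```

```text
clock: 16.07
eef_pos: [467.2, -64.5, 396.5]
tcp_rot: [-3.141, 0.003, 3.096]
contact_force: [-0.3, -0.3, 0.7]
opening: 0.597
t 16.07 grasp in stand [   8.1 -114.7  241.5] toolx [-1.    -0.001 -0.003] y [-0.001  1.    -0.   ] z [ 0.003 -0.    -1.   ] F [-0.3 -0.3  0.7] op 0.597
need tool [ 8.1 -0.3 -1.5]
```

View pics/wrist21.png

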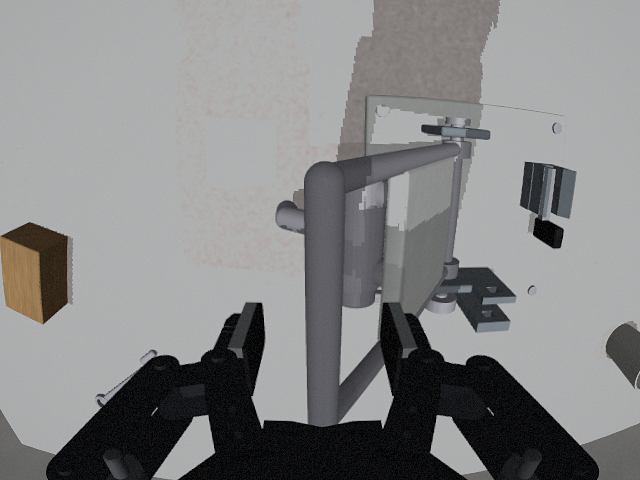

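Rail is centred at column 323 between the jaws. Close.

```bash
python3 -m creep '[[0,0,0,4,0,0,0.6],[0,0,0,0,0,0,0.8],[0,0,0,0,0,0,0.9],[0,0,0,0,0,0,0.95],[0,0,0,0,0,0,0.95],[0,0,0,0,0,0,0.95]]' 50
python3 need.py 0 0 274
```

```text
clock: 16.62
eef_pos: [464.0, -64.1, 397.9]
tcp_rot: [3.141, 0.004, 3.096]
contact_force: [2.3, -0.3, -5.7]
opening: 0.143
t 16.62 grasp in stand [   5.1 -114.3  242.9] toolx [-1.    -0.001 -0.004] y [-0.001  1.     0.   ] z [ 0.004  0.    -1.   ] F [ 2.3 -0.3 -5.7] op 0.143
need tool [  5.  114.3 -31.1]
```

```bash
python3 -m creep '[[0,0,0,0,13,-7,0.95],[0,0,0,0,13,-6.5,0.95],[0,0,0,0,14,-6,0.95],[0,0,0,0,14,-5.5,0.95]]'
cat > arc2.py <<'E'
from need import *
R,s=rep();g=st(s['eef_pos']+0)+R[:,2]*155
print('phi',np.arctan2(-g[1],g[2]-55).round(3),'rad',np.hypot(g[1],g[2]-55).round(1))
for k in sys.argv[1:]:
    k=float(k);p=np.array([g[0],-220*np.sin(k),55+220*np.cos(k)]);print(k,(R.T@(p-g)).round(1));g=p
E
python3 arc2.py .2 .1 0
```

```text
clock: 16.95
eef_pos: [466.4, -12.0, 422.3]
tcp_rot: [-3.135, 0.005, 3.094]
contact_force: [9.4, 1.3, -22.0]
opening: 0.145
t 16.95 grasp in stand [  5.3 -63.2 267.3] toolx [-1.     0.001 -0.005] y [ 0.001  1.    -0.006] z [ 0.005 -0.006 -1.   ] F [  9.4   1.3 -22. ] op 0.145
phi 0.289 rad 221.6
0.2 [ 0.  19.5 -3.4]
0.1 [ 0.  21.7 -3.4]
0.0 [ 0.  22.  -1.2]
```

```bash
python3 -m creep '[[0,0,0,0,14,-1,0.95],[0,0,0,0,14,-1.5,0.95],[0,0,0,0,14,-1,0.95]]'
python3 arc2.py .05 0
python3 -c "
from h import *
snap('wrist','wrist22.png')"
```

```text
clock: 17.2
eef_pos: [468.3, 29.2, 430.4]
tcp_rot: [-3.126, 0.008, 3.096]
contact_force: [-1.4, -4.0, 1.3]
opening: 0.143
t 17.2 grasp in stand [  5.7 -23.4 275.4] toolx [-1.    -0.    -0.008] y [-0.     1.    -0.015] z [ 0.008 -0.015 -1.   ] F [-1.4 -4.   1.3] op 0.143
phi 0.106 rad 221.7
0.05 [ 0.  12.4  0.5]
0.0 [-0.  11.  -0.4]
```

View pics/wrist22.png

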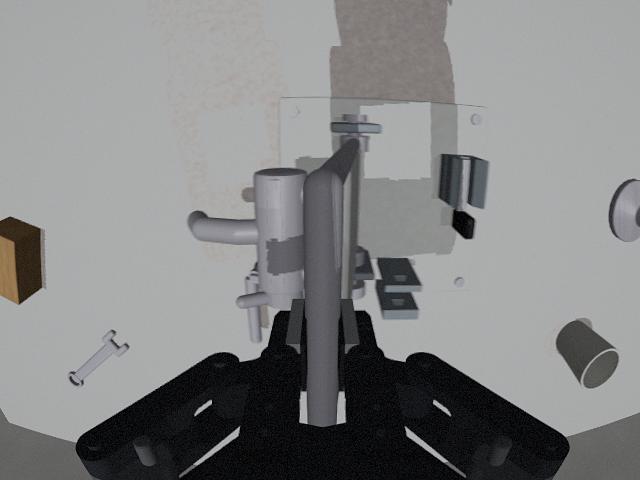

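```bash
python3 -m creep '[[-0.007,0,0,0,10,0.3,0.95],[-0.008,0,0,0,8,0,0.95],[0,0,0,0,2,0,0.95],[0,0,0,0,0,0,0.95]]'
python3 arc2.py 0
python3 - <<'E'
from h import *
import pickle
d={n:snap(n,n+'23.png') for n in('scene','top','wrist')};pickle.dump(d,open('f23.pkl','wb'))
E
```

```text
clock: 17.58
eef_pos: [469.3, 50.7, 431.8]
tcp_rot: [-3.139, 0.011, 3.099]
contact_force: [0.3, -2.7, -0.1]
opening: 0.141
t 17.58 grasp in stand [6.100e+00 1.000e-01 2.768e+02] toolx [-1.    -0.003 -0.011] y [-0.003  1.    -0.003] z [ 0.011 -0.003 -1.   ] F [ 0.3 -2.7 -0.1] op 0.141
phi -0.0 rad 221.8
0.0 [ 0.  -0.1  1.8]
```

View pics/wrist23.png

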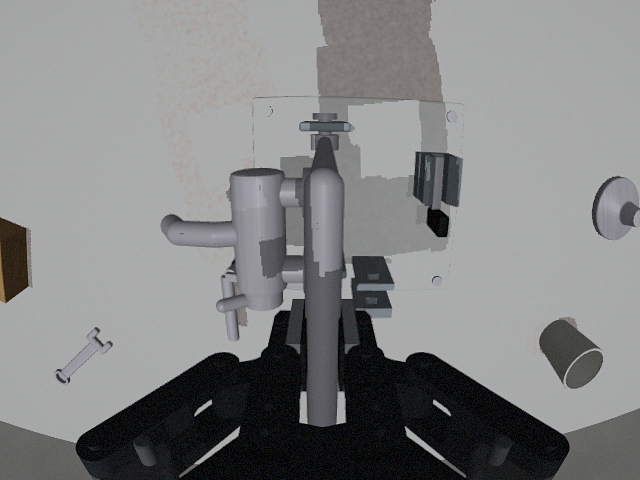

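View pics/scene23.png

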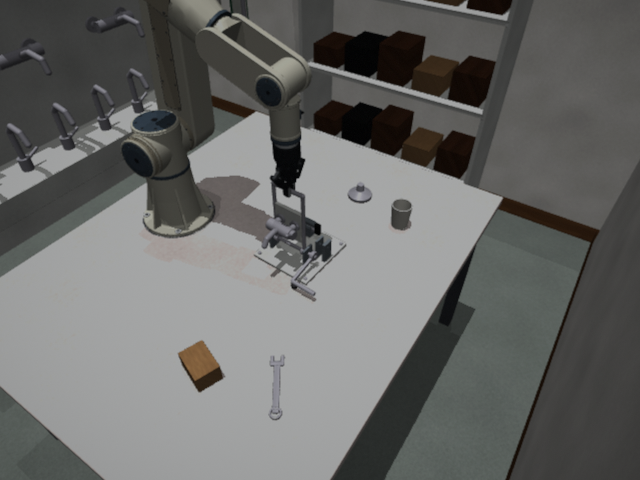

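View pics/top23.png

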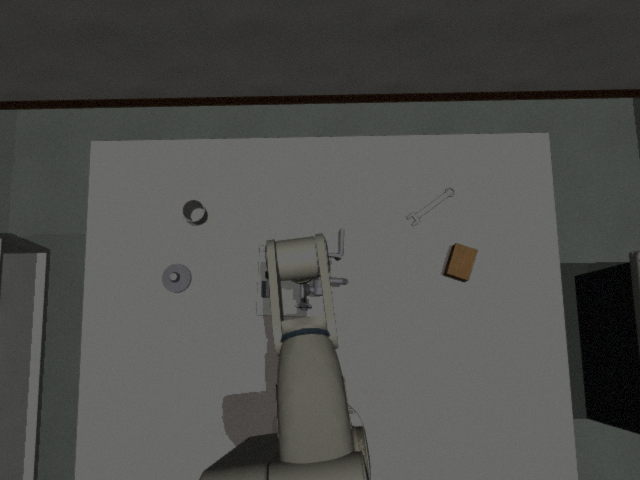

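```bash
python3 -m creep '[[0,0,0,0,0,0,0.95],[0,0,0,0,0,0,0.95],[0,0,0,0,0,0,0.95],[0,0,0,0,0,0,0.95]]' 60
python3 - <<'E'
from h import *
import pickle
w=pickle.load(open('f23.pkl','rb'))['wrist']
print('rail',st(wonz(w,323.5,300,275)),st(wonz(w,323.5,200,275)))
print('ear',st(wonz(w,326,123,78)),st(wonz(w,300,123,78)),st(wonz(w,352,123,78)))
rep();snap('wrist','wrist24.png')
E
```

```text
clock: 18.07
eef_pos: [469.3, 49.2, 431.7]
tcp_rot: [-3.139, 0.01, 3.096]
contact_force: [-0.7, -2.4, 0.6]
opening: 0.138
rail [-11.86546154  -0.44328524 275.        ] [-50.37972494  -0.5894967  275.        ]
ear [-72.43512409   1.70516021  78.        ] [-72.49472752 -20.39889443  78.        ] [-72.7056179   23.83145239  78.        ]
t 18.07 grasp in stand [  6.1  -1.4 276.7] toolx [-1.    -0.001 -0.01 ] y [-0.001  1.    -0.003] z [ 0.01  -0.003 -1.   ] F [-0.7 -2.4  0.6] op 0.138
```

View pics/wrist24.png

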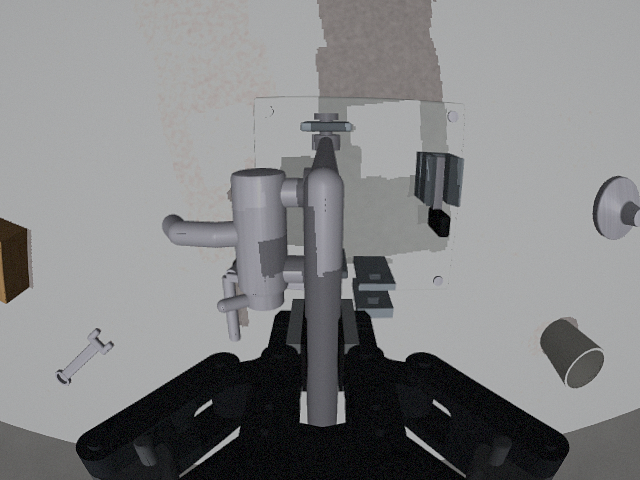

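```bash
python3 -m creep '[[0,0,0,0,2.5,0,0.95],[0,0,0,0,0.8,0,0.95],[0,0,0,0,0.5,0,0.95],[0,0,0,0,0.5,0,0.95]]' 60
python3 -c "
from h import *
rep()"
python3 -m creep '[[0,0,0,0,0.5,0,0.95],[0,0,0,0,0.5,0,0.95],[0,0,0,0,0.5,0,0.95],[0,0,0,0,0.5,0,0.95]]'
python3 -c "
from h import *
rep()"
```

```text
clock: 18.45
eef_pos: [469.5, 53.4, 431.8]
tcp_rot: [-3.137, 0.01, 3.096]
contact_force: [-0.7, -3.5, 0.9]
opening: 0.14
t 18.45 grasp in stand [  6.1   2.6 276.8] toolx [-1.    -0.001 -0.01 ] y [-0.001  1.    -0.004] z [ 0.01  -0.004 -1.   ] F [-0.7 -3.5  0.9] op 0.14
clock: 18.78
eef_pos: [469.6, 55.6, 431.7]
tcp_rot: [-3.137, 0.01, 3.097]
contact_force: [-0.1, -3.5, 2.4]
opening: 0.143
t 18.78 grasp in stand [  6.2   4.6 276.7] toolx [-1.    -0.001 -0.01 ] y [-0.001  1.    -0.005] z [ 0.01  -0.005 -1.   ] F [-0.1 -3.5  2.4] op 0.143
```

```bash
python3 -m creep '[[0,0,0,0,-3,0,0.95],[0,0,0,0,0,0,0.95],[0,0,0,0,0,0,0.95],[0,0,0,0,0,0,0.95],[0,0,0,0,0,0,0.95],[0,0,0,0,0,0,0.95]]'
python3 -c "
from h import *
rep()
w=snap('wrist','wrist25.png')
import cv2
a=w['color'][80:340,180:480,::-1];cv2.imwrite('pics/w25c.png',cv2.resize(a,None,fx=2.2,fy=2.2))"
```

```text
clock: 19.28
eef_pos: [469.5, 52.5, 431.7]
tcp_rot: [-3.137, 0.01, 3.097]
contact_force: [0.1, -3.5, 1.3]
opening: 0.145
t 19.28 grasp in stand [  6.1   1.6 276.8] toolx [-1.    -0.001 -0.01 ] y [-0.001  1.    -0.004] z [ 0.01  -0.004 -1.   ] F [ 0.1 -3.5  1.3] op 0.145
```

View pics/w25c.png

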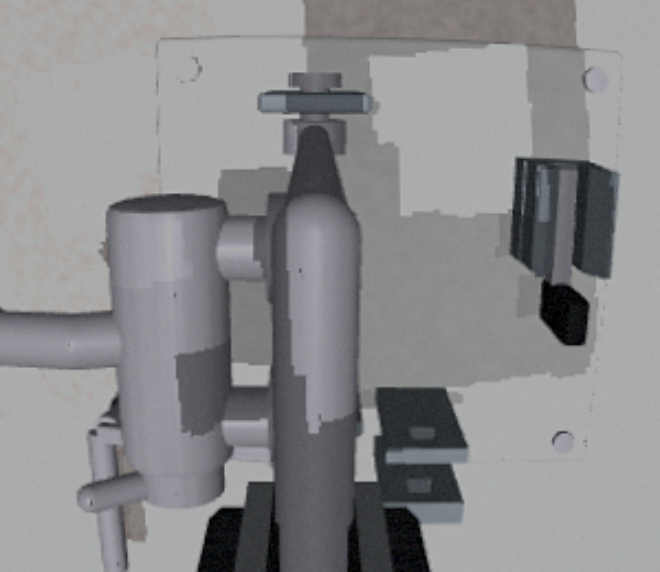

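Frame upright (rail over the axle, ear and rail both at about the same column), pin in the notch, kickstand down. Handing in.

```bash
python3 -c "
from h import *
job.sign_off(); rep()"
```

```text
the job is handed in; nothing more can be done
the job is handed in; nothing more can be done
```

The job is done in the order asked and handed in at about 19.3 s; sign-off reports no verdict, so the result rests on my own checks.

- **Pin:** I drew it about 70 mm out of the clevis and laid it in the notch until it touched down, at about 26 N. I then let go, and the later pictures show the shaft still lying in the channel.
- **Kickstand:** I carried it over centre by the foot bar and down to its stop, which pushed back with about 24 N, and released it. A picture afterwards put the bar at stand y −108 mm, and it has stayed down since. That picture measured the bar's outer end about 10 mm short of the nominal position along x. An earlier wrist view had also read it short, by about 6 mm, so I took it as camera error.
- **Frame:** I swung it up by the top rail only after the kickstand was down. The gripper (grip set to 60 N) still holds it, about 1.6 mm past the estimated upright. I put it there because an earlier picture showed the rail 1–2 mm short of the axle line. The remaining tilt is about 0.01 rad at most, and the holding force is about 3.5 N, a little above the stated 1–2 N.
- **Other goods:** the carton, rose, wrench and cup looked unmoved between the first and last top views. I compared these by eye only.

The largest force I read was about 27 N, so I saw nothing near the limits.

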